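# Tip the handle knobs into the ink tin and close it

### The job

Put the turned wooden knobs away: pick up the handle-less white beaker, tip all six knobs out of it into the wide open steel tin, then close the tin with its lid, fully home and flush all round. Leave the empty beaker standing upright on the bench, and leave the ink jar and the small ink pot where they are.

Things in the scene. Friction and masses are not known exactly. Their poses are not given: they have to be found in the camera images.
- beaker: white enamel beaker, round, no handle, open on top, 90 mm tall, 65 mm wide at the foot, 70 mm at the rim, wall 3 mm, floor 4 mm, 0.14 kg, smooth inside; holds the six knobs in two layers, tops about 45 mm above the foot. Must be tipped well past level (about 2.2 rad, shaken if need be) to empty. Origin at the centre of its underside, z up through the mouth
- beaker_rim (a point): centre of the beaker's mouth, 90 mm above its foot
- tin: wide, low open round steel tin, 132 mm across outside, 126 mm inside, 65 mm tall, floor 4 mm thick, loose, 0.5 kg, standing on the bench. Origin at the centre of its underside, z up
- tin_rim (a point): centre of the tin's open mouth, 65 mm above the bench
- lid: the tin's steel lid, lying right way up: a disc 136 mm across, 6 mm thick; under it a step 112 mm across, 6 mm deep, that goes inside the tin's mouth (7 mm play all round) and on which it stands now; on top in the middle a black grip knob, its head 30 mm across from 22 to 42 mm above the origin. Origin: centre of the step's underside, z up; seated, it lies 59 mm above the tin's origin. 0.15 kg
- inkjar: bystander: brown ink jar, 60 mm tall, 56 mm wide, origin at its foot
- inkpot: bystander: small clear ink pot with a white cap, 50 mm tall, 48 mm wide, origin at its foot
- knob1: turned wooden knob, a ball 23 mm across on a flat foot 16 mm wide, 24 mm tall in all, 11 g; origin at the centre of the foot. All six start in the beaker
- knob2: turned wooden knob, a ball 23 mm across on a flat foot 16 mm wide, 24 mm tall in all, 11 g; origin at the centre of the foot. All six start in the beaker
- knob3: turned wooden knob, a ball 23 mm across on a flat foot 16 mm wide, 24 mm tall in all, 11 g; origin at the centre of the foot. All six start in the beaker
- knob4: turned wooden knob, a ball 23 mm across on a flat foot 16 mm wide, 24 mm tall in all, 11 g; origin at the centre of the foot. All six start in the beaker
- knob5: turned wooden knob, a ball 23 mm across on a flat foot 16 mm wide, 24 mm tall in all, 11 g; origin at the centre of the foot. All six start in the beaker
- knob6: turned wooden knob, a ball 23 mm across on a flat foot 16 mm wide, 24 mm tall in all, 11 g; origin at the centre of the foot. All six start in the beaker
Mind the look-alikes: they are no part of the job. Leave any green look-alike of the lid alone.

How it is judged:
On the way, in this order (a step that is already met when the one before it is completed fails the run):
1. the beaker is lifted off the bench and tipped by more than 0.8 rad beside or over the tin (angle between beaker's own z axis and vertical above 0.8 rad and height (world z) of beaker_rim above 0.07 m and height (world z) of beaker above 0.04 m and horizontal distance between beaker_rim and tin below 0.2 m), for 0.02 s.
2. all six knobs lie in the tin, the lid not yet on it (horizontal distance between each of knob1, knob2, knob3, knob4, knob5, knob6 and tin below 0.0645 m and z of knob1 in the frame of tin between -0.003 and 0.055 m and z of knob2 in the frame of tin between -0.003 and 0.055 m and z of knob3 in the frame of tin between -0.003 and 0.055 m and z of knob4 in the frame of tin between -0.003 and 0.055 m and z of knob5 in the frame of tin between -0.003 and 0.055 m and z of knob6 in the frame of tin between -0.003 and 0.055 m and distance between lid and tin_rim above 0.05 m), for 0.2 s.
At the end, for the whole second after the job is handed in: All six knobs are inside the tin (below its rim); the tin stands upright on the bench with the lid seated on it: centred to 9 mm, down to within 2.5 mm and parallel to the rim to 0.05 rad, at rest; the beaker stands upright (0.1 rad) on the bench, at rest (horizontal distance between each of knob1, knob2, knob3, knob4, knob5, knob6 and tin below 0.0645 m and z of knob1 in the frame of tin between -0.003 and 0.055 m and z of knob2 in the frame of tin between -0.003 and 0.055 m and z of knob3 in the frame of tin between -0.003 and 0.055 m and z of knob4 in the frame of tin between -0.003 and 0.055 m and z of knob5 in the frame of tin between -0.003 and 0.055 m and z of knob6 in the frame of tin between -0.003 and 0.055 m and horizontal distance between lid and tin below 0.009 m and z of lid in the frame of tin between 0.056 and 0.0615 m and angle between the z axis of lid and the z axis of tin, either way round below 0.05 rad and angle between each of lid, tin's own z axis and vertical below 0.08 rad and height (world z) of tin below 0.01 m and linear speed of each of lid, beaker below 0.02 m/s and angle between beaker's own z axis and vertical below 0.1 rad and height (world z) of beaker below 0.012 m); the robot touches nothing.
It fails at once if the ink jar or ink pot is shifted by more than 30 mm or tipped over (distance of any of inkjar, inkpot from where it was at the start of the episode above 0.03 m or angle between any of inkjar, inkpot's own z axis and vertical above 0.5 rad).
It also fails if it takes over 72 s, if anything falls off the work surface, if the arm or the gripper's body presses on something with over 40 N, if the wrist force passes 120 N, or if a joint passes its speed limit or range.

### The arm

A 6-joint arm with a two-finger parallel gripper is mounted at the origin on the work surface. World frame = base frame: x ahead of the robot, y to its left, z up, the work surface at z = 0. Lengths are in m, angles in rad, forces in N, time in s.
With the tool pointing down it reaches from about 0.3 to 0.825 m from the base axis. Payload 5.4 kg.
Tool frame: the origin (TCP) lies between the finger pads; the fingertips stand nose_length ahead of it and the grasp point (between the pads) lies 11 mm behind it (nose_length is the distance from the TCP to the fingertips, in m); z points along the fingers, y is the line along which they close (so a half turn about z gives the same grasp; the last joint's range is limited). The gripper opens to 92 mm and grips with 3 to 60 N. Pads are 20 mm wide; open, the fingers measure 128 mm over their backs; the gripper's body (75 mm by 189 mm) begins 69 mm behind the grasp point.
Start: joints at [1.14, 0.158, 1.597, -0, 1.386, -0.21], TCP at [0.126, 0.561, 0.223] pointing down, gripper open.
Joint ranges: [-2.91, 2.91], [-0.94, 2.29], [0.18, 2.7], [-1.29, 4.43], [0.17, 2.64], [-3, 3]. Speed limits (rad/s): [2.57, 2.57, 3.14, 3.14, 3.14, 3.14].

### API

Orientations are given as a rotation vector (axis times angle).
In Python, from station import * gives the robot as it stands. The module is installed in compiled form; this text tells all that it offers.
- The arm moves only by the tool arm_command, never from a script. Its argument "targets" is a list of rows, each a list of 7 numbers: the shift along the world's x, y, z each as a share of 30 mm, from -1 to 1, then the turn, a rotation vector about the world's x, y, z each as a share of 4 degrees, from -1 to 1, then the closure, from -1 (fully open) to 1 (shut). In form: [[tx, ty, tz, ax, ay, az, grip], ...]. A call has 1 to 5 rows; each row shifts and turns the commanded pose from where the row before left it; what a row does not reach is not made up. A row lasts 1/12 s, in which the tool goes at most 41.7 mm and 7.16 degrees, less where a joint would pass 70% of its speed; a pose out of reach is approached as far as the arm can. A call with a number of a shift or a turn outside -1 to 1 is refused whole. A call with a gripper value outside its range is refused whole. The fingers move at their own pace and stop on an object; "newtons" is the grip in N (left out, the last holds). Time passes only in rows, so rows that do not move let the fingers close. It gives the time, the measured TCP pose, the force, the opening and the grip force at its end, in the units of the state.
- get_state(): the state, without advancing time (a new reading comes with each control period).
- grab_frame(name): name is "side" or "top"; returns (picture, depth): 420x560x3 uint8, blue, green, red; 420x560 float32, m along the optical axis (not along the pixel's ray), 0 where there is no reading.
- camera_model(name): a dict with "mtx" (3x3 intrinsics, pixels), "view" (4x4, takes a point from world to camera coordinates). Camera axes: x right, y down, z forward; pixel columns grow to the right and rows downward; lengths in m; the calibration is good to about 2 mm. A picture is of the moment at which its call begins. camera_model takes no time and is no camera call.
- job_done(): hands the job in; it is judged then, once.
The state is a dict: "t": time; "joints": joint angles; "joint_velocities": joint speeds; "joint_efforts": joint torques, N m; "tcp_pos": TCP position; "ee_rot": TCP orientation; "force": force on the tool from outside, world axes, zero at the start; "wrist_torque": the same for the moment, N m; "opening": finger opening in m; "gripper_force": force on a finger pad.
Only numpy, scipy, OpenCV 4.12 (cv2) and the standard library are available. Lean on these libraries where they do the work, as an engineer would, in place of code of your own. Each camera call takes 0.05 s, during which the arm holds its last target. There are 200 camera calls.

## Working session

There is one attempt and no reset: what is moved stays moved. The work goes in short steps, Python scripts to look and compute and a tool call to move; the robot and the scene stay as the last step left them, time stands still between calls to the robot, and variables do not carry over. Pictures are saved under pics/ and viewed, at most 10 in all, crops included, and the job is handed in when it is done.

Besides the shell and the picture viewer there is one more tool, called as a command line: name --pt "numbers of a row" for each row, then --argument value for the rest. arm_command: Moves the arm, as the interface text tells. Its arguments: {"type":"object","properties":{"targets":{"type":"array","items":{"type":"array","items":{"type":"number"}}},"newtons":{"type":"number"}},"required":["targets"]}

```bash
mkdir -p pics; cat > h.py <<'E'
from station import *
import numpy as np, cv2
def pts(name):
    im,d=grab_frame(name); c=camera_model(name); K=c["mtx"]; V=np.linalg.inv(c["view"])
    v,u=np.mgrid[:420,:560]; P=np.stack([(u-K[0,2])/K[0,0]*d,(v-K[1,2])/K[1,1]*d,d],-1)
    return im,d,P@V[:3,:3].T+V[:3,3]
E
python3 - <<'E'
from h import *
for n in("side","top"):
    im,d,W=pts(n); np.savez(n+"0.npz",im=im,d=d,W=W); cv2.imwrite(f"pics/{n}0.png",im)
print(get_state())
print(camera_model("top"),camera_model("side"))
E
```

```text
{'t': 0.1, 'joints': array([ 1.13988614e+00,  1.59013030e-01,  1.59811169e+00, -2.52702768e-05,
        1.38619967e+00, -2.10091524e-01]), 'joint_velocities': array([-0.00200071, -0.00192713, -0.00283418,  0.0005407 ,  0.0016056 ,
        0.00023007]), 'joint_efforts': array([-1.35031055e-04, -3.86507142e+01, -3.22957635e+01,  7.02851778e-02,
        3.40626470e-02, -2.53120226e-05]), 'tcp_pos': array([0.1257258 , 0.56051242, 0.2216995 ]), 'ee_rot': array([-3.46091946e-01, -3.12194467e+00,  2.59355531e-03]), 'force': array([-0.14881026, -0.42882723, -0.43510638]), 'wrist_torque': array([ 0.0098101 , -0.02330304, -0.03883925]), 'gripper_force': 0.0, 'opening': 0.09187966104662242}
{'mtx': array([[489.19484272,   0.        , 276.6332297 ],
       [  0.        , 489.19484272, 205.81001082],
       [  0.        ,   0.        ,   1.        ]]), 'view': array([[ 0.01369929, -0.99990348,  0.00231484, -0.00553156],
       [-0.99818972, -0.01381133, -0.05853654,  0.47415807],
       [ 0.05856287, -0.00150874, -0.99828258,  1.19987909],
       [ 0.        ,  0.        ,  0.        ,  1.        ]])} {'mtx': array([[396.90756148,   0.        , 278.27844396],
       [  0.        , 396.90756148, 213.78355001],
       [  0.        ,   0.        ,   1.        ]]), 'view': array([[-0.97305078, -0.22989442, -0.01790886,  0.46403766],
       [-0.13971897,  0.64959194, -0.74733455,  0.1289391 ],
       [ 0.18344149, -0.72469226, -0.66420655,  0.74977637],
       [ 0.        ,  0.        ,  0.        ,  1.        ]])}
```

View pics/top0.png

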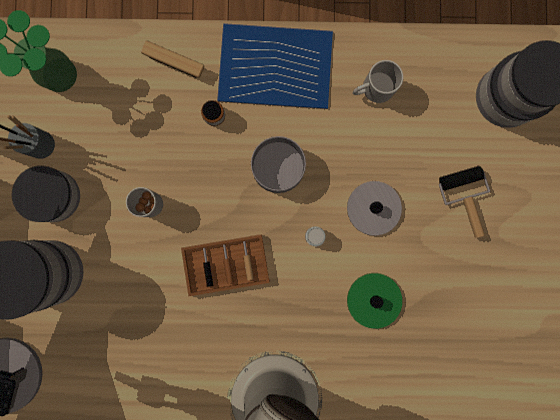

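View pics/side0.png

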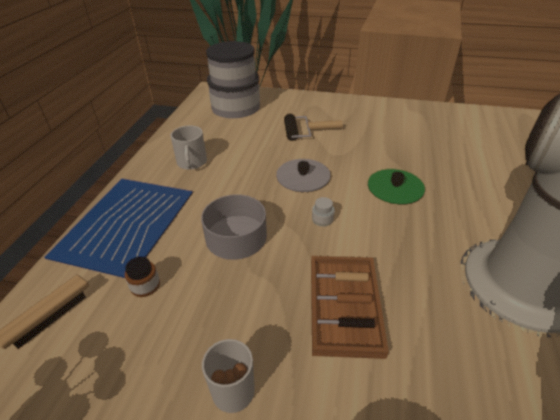

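The top view shows the beaker at (144,202), tin (278,165), grey lid (376,209), ink pot (315,237), ink jar (213,112) and green lid (376,300). The side view agrees: handle-less beaker at (230,375), tin (235,227), lid (303,175).

```bash
python3 - <<'E'
import numpy as np,cv2
f=np.load("top0.npz");W=f["W"];im=f["im"]
def rep(n,u,v,r,zl,zh):
    w=W[v-r:v+r+1,u-r:u+r+1].reshape(-1,3); m=(w[:,2]>zl)&(w[:,2]<zh); w=w[m]
    c,R=cv2.minEnclosingCircle(w[:,:2].astype(np.float32))
    print(n,len(w),"c",np.round(c,4),"R",round(R,4),"mean",w.mean(0).round(4),"zmed",np.median(w[:,2]).round(4))
rep("beaker rim",144,202,28,.083,.1)
rep("knobs",144,202,12,.01,.07)
rep("tin rim",278,165,36,.058,.075)
rep("lid",376,209,34,.008,.018)
rep("lidknob",376,209,14,.035,.05)
rep("pot",315,237,14,.04,.06)
rep("jar",213,112,18,.05,.07)
rep("green",376,300,34,.008,.018)
rep("table",450,300,5,-.1,.1)
g=np.load("side0.npz");W=g["W"]
rep("S beaker",230,365,35,.083,.1);rep("S tin",235,220,40,.06,.07);rep("S lid",303,175,32,.008,.018);rep("S lidknob",303,168,14,.035,.05)
E
```

```text
beaker rim 164 c [0.4756 0.3178] R 0.0354 mean [0.4754 0.3195 0.0895] zmed 0.0899
knobs 468 c [0.4758 0.3169] R 0.0335 mean [0.4776 0.3261 0.0402] zmed 0.0426
tin rim 258 c [ 5.743e-01 -2.000e-04] R 0.066 mean [ 0.5768 -0.0023  0.0649] zmed 0.0652
lid 2111 c [ 0.4827 -0.243 ] R 0.0964 mean [ 0.4733 -0.2403  0.0128] zmed 0.0128
lidknob 121 c [ 0.4734 -0.2407] R 0.015 mean [ 0.4736 -0.2404  0.0425] zmed 0.0424
pot 198 c [ 0.4008 -0.0922] R 0.0203 mean [ 0.4013 -0.0931  0.0507] zmed 0.0507
jar 290 c [0.7009 0.1622] R 0.0251 mean [0.702  0.1622 0.0606] zmed 0.0609
green 2181 c [ 0.2503 -0.2408] R 0.0978 mean [ 0.2457 -0.2414  0.0127] zmed 0.0126
table 121 c [ 0.2469 -0.4321] R 0.0182 mean [ 0.2467 -0.4325  0.0008] zmed 0.0007
S beaker 554 c [0.472 0.319] R 0.0356 mean [0.4722 0.3201 0.0888] zmed 0.0895
S tin 435 c [0.571  0.0009] R 0.0675 mean [0.5694 0.0044 0.0641] zmed 0.0646
S lid 1264 c [ 0.4699 -0.2401] R 0.0697 mean [ 0.4676 -0.2315  0.013 ] zmed 0.0131
S lidknob 92 c [ 0.4695 -0.2389] R 0.0163 mean [ 0.4685 -0.2369  0.0418] zmed 0.0425
```

```bash
cat > k.py <<'E'
import numpy as np
from scipy.spatial.transform import Rotation as R
def wrist(Rt,j1,phi):
    M=(R.from_euler('z',j1)*R.from_euler('y',phi)).inv()*Rt
    a=M.as_euler('ZYZ')  # Rz(j4)Ry(j5)Rz(j6+pi/2)
    s=[]
    for j4,j5,j6 in [(a[0],a[1],a[2]),(a[0]+np.pi,-a[1],a[2]+np.pi)]:
        w=lambda x:(x+np.pi)%(2*np.pi)-np.pi
        s.append(np.round([w(j4),j5,w(j6-np.pi/2)],2))
    return s
def tool(d,sgn):
    d=np.array(d)/np.linalg.norm(d); y=sgn*np.cross(d,[0,0,1]); y/=np.linalg.norm(y)
    return R.from_matrix(np.c_[np.cross(y,d),y,d])
E
python3 - <<'E'
from k import *
import station; print([n for n in dir(station) if n[0]!='_'])
print(getattr(station,'nose_length',None))
s=station.get_state(); R0=R.from_rotvec(s['ee_rot']); print(R0.as_matrix().round(3))
print(wrist(R0,1.14,1.757))
for tl in (0,.35):
  for sg in (1,-1):
    T=tool([-.3,.95,-tl],sg)
    print(tl,sg,"rel rotvec deg",np.degrees((T*R0.inv()).as_rotvec()).round(1))
    for j1,phi in((.15,2.2),(.3,2.)):
      print("  grasp",wrist(T,j1,phi))
    d=T.as_matrix()[:,2]; 
    P=tool([0,1,0],sg)
    for a in(1.2,2.3,-1.2,-2.3): print("  pour",a,wrist(R.from_rotvec([0,a,0])*P,-.3,2.),wrist(R.from_rotvec([0,a,0])*P,-.3,1.7))
E
```

```text
['Unreachable', 'camera_model', 'get_state', 'grab_frame', 'job_done', 'nose_length']
0.008
[[-0.976  0.219 -0.001]
 [ 0.219  0.976 -0.002]
 [ 0.    -0.002 -1.   ]]
[array([-0.  ,  1.39, -0.21]), array([ 3.14, -1.39,  2.93])]
0 1 rel rotvec deg [ 63.2  68.8 -46.7]
  grasp [array([ 1.48,  1.7 , -0.64]), array([-1.66, -1.7 ,  2.51])]
  grasp [array([ 1.57,  1.58, -0.43]), array([-1.57, -1.58,  2.71])]
  pour 1.2 [array([1.44, 1.84, 0.75]), array([-1.7 , -1.84, -2.39])] [array([1.53, 1.87, 1.06]), array([-1.61, -1.87, -2.08])]
  pour 2.3 [array([1.44, 1.84, 1.85]), array([-1.7 , -1.84, -1.29])] [array([1.53, 1.87, 2.16]), array([-1.61, -1.87, -0.98])]
  pour -1.2 [array([ 1.44,  1.84, -1.65]), array([-1.7 , -1.84,  1.49])] [array([ 1.53,  1.87, -1.34]), array([-1.61, -1.87,  1.81])]
  pour -2.3 [array([ 1.44,  1.84, -2.75]), array([-1.7 , -1.84,  0.39])] [array([ 1.53,  1.87, -2.44]), array([-1.61, -1.87,  0.71])]
0 -1 rel rotvec deg [ 77.3 -70.9  90.9]
  grasp [array([1.48, 1.7 , 2.51]), array([-1.66, -1.7 , -0.64])]
  grasp [array([1.57, 1.58, 2.71]), array([-1.57, -1.58, -0.43])]
  p
[... 1217 characters left out ...]
])]
0.35 -1 rel rotvec deg [ 61.6 -56.5 102.2]
  grasp [array([1.21, 1.49, 2.5 ]), array([-1.93, -1.49, -0.64])]
  grasp [array([1.26, 1.44, 2.73]), array([-1.88, -1.44, -0.41])]
  pour 1.2 [array([ 1.44,  1.84, -2.39]), array([-1.7 , -1.84,  0.75])] [array([ 1.53,  1.87, -2.08]), array([-1.61, -1.87,  1.06])]
  pour 2.3 [array([ 1.44,  1.84, -1.29]), array([-1.7 , -1.84,  1.85])] [array([ 1.53,  1.87, -0.98]), array([-1.61, -1.87,  2.16])]
  pour -1.2 [array([1.44, 1.84, 1.49]), array([-1.7 , -1.84, -1.65])] [array([1.53, 1.87, 1.81]), array([-1.61, -1.87, -1.34])]
  pour -2.3 [array([1.44, 1.84, 0.39]), array([-1.7 , -1.84, -2.75])] [array([1.53, 1.87, 0.71]), array([-1.61, -1.87, -2.44])]
```

arm_command --pt "0.84 -0.76 0.1 0.83 0.9 -0.86 -1" --pt "0.84 -0.76 0.1 0.83 0.9 -0.86 -1" --pt "0.84 -0.76 0.1 0.83 0.9 -0.86 -1" --pt "0.84 -0.76 0.1 0.83 0.9 -0.86 -1" --pt "0.84 -0.76 0.1 0.83 0.9 -0.86 -1"

```text
t: 0.52
tcp_pos: [0.2527, 0.4461, 0.2382]
ee_rot: [-0.723, -2.678, -0.361]
force: [1.1, 0.5, -0.4]
opening: 0.092
gripper_force: 0.0
```

arm_command --pt "0.84 -0.76 0 0.83 0.9 -0.86 -1" --pt "0.84 -0.76 0 0.83 0.9 -0.86 -1" --pt "0.84 -0.76 0 0.83 0.9 -0.86 -1" --pt "0.84 -0.76 0 0.83 0.9 -0.86 -1" --pt "0.84 -0.76 0 0.83 0.9 -0.86 -1"

```text
t: 0.93
tcp_pos: [0.3794, 0.3314, 0.2379]
ee_rot: [-0.999, -2.167, -0.638]
force: [0.6, 0.3, 0.0]
opening: 0.0922
gripper_force: 0.0
```

arm_command --pt "0.84 -0.76 0 0.83 0.9 -0.86 -1" --pt "0.84 -0.76 0 0.83 0.9 -0.86 -1" --pt "0.84 -0.76 0 0.83 0.9 -0.86 -1" --pt "0.84 -0.76 0 0.83 0.9 -0.86 -1" --pt "0.84 -0.76 0 0.83 0.9 -0.86 -1"

```text
t: 1.35
tcp_pos: [0.5053, 0.2172, 0.2372]
ee_rot: [-1.184, -1.614, -0.843]
force: [-0.3, -0.2, 0.3]
opening: 0.0919
gripper_force: 0.0
```

```bash
cat > st.py <<'E'
from k import *
from station import *
def rep(p,T):
    s=get_state(); r=R.from_rotvec(s['ee_rot'])
    print("t",round(s['t'],2),"tcp",s['tcp_pos'].round(4),"z",r.as_matrix()[:,2].round(3),"y",r.as_matrix()[:,1].round(3),"j",s['joints'].round(2),"F",s['force'].round(1),"open",round(s['opening'],4),"gf",round(s['gripper_force'],1))
    p=np.array(p); print("d share",((p-s['tcp_pos'])/.03).round(2),"rot share",(np.degrees((T*r.inv()).as_rotvec())/4).round(2))
E
python3 -c "
from st import *
rep([.505,.22,.091],tool([-.3,.95,-.35],1))"
```

```text
t 1.35 tcp [0.5053 0.2172 0.2372] z [-0.281  0.901 -0.33 ] y [0.954 0.299 0.002] j [-0.31  0.44  1.67  0.94  1.88 -0.75] F [-0.3 -0.2  0.3] open 0.0919 gf 0.0
d share [-0.01  0.09 -4.87] rot share [-0.03  0.02  0.04]
```

```bash
python3 -c "
from h import *
a=grab_frame('side')[0];b=grab_frame('top')[0]
cv2.imwrite('pics/c1.png',cv2.resize(np.hstack([a,b]),(800,300)))"
```

```text
(no output)
```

View pics/c1.png

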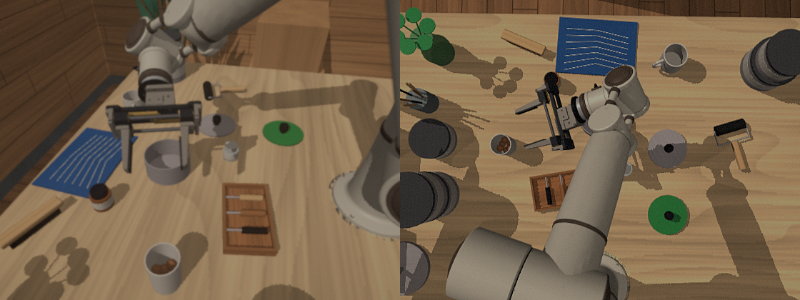

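The side/top pair shows the open gripper facing the beaker (right half, beaker at (503,145)), with the wrist housing at (610,105) above the tin. I will check its clearance.

```bash
python3 - <<'E'
from h import *
im,d,W=pts('side')
m=(W[...,0]>.45)&(W[...,0]<.7)&(W[...,1]>-.15)&(W[...,1]<.2)&(W[...,2]>.09)&(W[...,2]<.6)&(d>0)
w=W[m]
for y0 in np.arange(-.15,.2,.05):
    q=w[(w[:,1]>y0)&(w[:,1]<y0+.05)]
    if len(q)>20: print(round(y0,2),len(q),q.min(0).round(3),q.max(0).round(3),"z1%",np.percentile(q[:,2],1).round(3))
im,d,W=pts('top')
for u,v in((294,154),(278,165),(310,130),(300,170)): print(u,v,W[v,u].round(3))
E
```

```text
-0.1 1185 [ 0.487 -0.1    0.285] [ 0.656 -0.05   0.408] z1% 0.296
-0.05 3279 [ 0.45  -0.05   0.288] [ 0.657 -0.     0.464] z1% 0.317
0.0 3774 [0.45  0.    0.274] [0.617 0.05  0.471] z1% 0.311
0.05 1824 [0.45 0.05 0.24] [0.595 0.1   0.337] z1% 0.259
0.1 3430 [0.45  0.1   0.234] [0.626 0.15  0.305] z1% 0.242
0.15 1732 [0.45  0.15  0.231] [0.621 0.2   0.302] z1% 0.238
294 154 [ 0.532 -0.025  0.45 ]
278 165 [0.514 0.    0.446]
310 130 [ 0.584 -0.054  0.391]
300 170 [ 0.503 -0.033  0.478]
```

arm_command --pt "0 0 -0.95 0 0 0 -1" --pt "0 0 -0.95 0 0 0 -1" --pt "0 0 -0.95 0 0 0 -1" --pt "0 0 -0.95 0 0 0 -1" --pt "0 0 -0.95 0 0 0 -1"

```text
t: 1.97
tcp_pos: [0.5032, 0.2205, 0.095]
ee_rot: [-1.179, -1.625, -0.84]
force: [-0.1, 0.1, 0.3]
opening: 0.0921
gripper_force: 0.0
```

arm_command --pt "-0.23 0.74 -0.29 0 0 0 -1" --pt "-0.23 0.74 -0.29 0 0 0 -1" --pt "-0.23 0.74 -0.29 0 0 0 -1" --pt "-0.23 0.74 -0.29 0 0 0 -1" --pt "-0.23 0.74 -0.29 0 0 0 -1"

```text
t: 2.38
tcp_pos: [0.4683, 0.3323, 0.0524]
ee_rot: [-1.179, -1.624, -0.84]
force: [0.9, 0.8, -0.6]
opening: 0.0921
gripper_force: 0.0
```

```bash
python3 -c "
from st import *
rep([.471,.328,.051],tool([-.3,.95,-.35],1))
from h import *
im,d,W=pts('side'); cv2.imwrite('pics/c2.png',im)
"
```

```text
t 2.38 tcp [0.4683 0.3323 0.0524] z [-0.286  0.898 -0.335] y [0.952 0.305 0.006] j [-0.13  0.72  1.73  1.03  1.56 -0.96] F [ 0.9  0.8 -0.6] open 0.0921 gf 0.0
d share [ 0.09 -0.14 -0.05] rot share [ 0.02  0.1  -0.06]
```

View pics/c2.png

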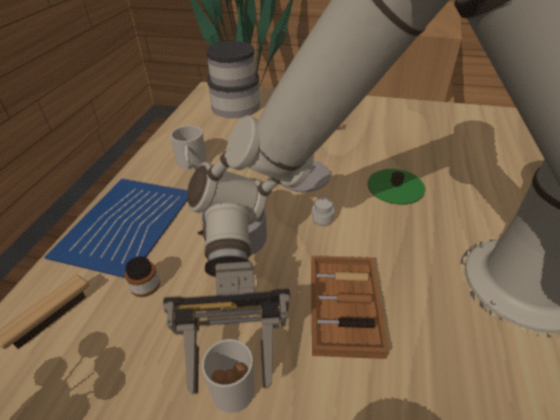

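The beaker (230,375) stands between the fingers (left 192,360; right 267,355), with nothing in contact. I'll close, then lift.

arm_command --pt "0 0 0 0 0 0 1" --pt "0 0 0 0 0 0 1" --pt "0 0 0 0 0 0 1" --pt "0 0 0 0 0 0 1" --pt "0 0 0 0 0 0 1" --newtons 30

```text
t: 2.85
tcp_pos: [0.4704, 0.3295, 0.0526]
ee_rot: [-1.182, -1.62, -0.843]
force: [0.1, -0.4, 2.4]
opening: 0.0681
gripper_force: 29.9
```

arm_command --pt "0 0 0 0 0 0 1" --pt "0 0 0 0 0 0 1" --pt "0 0 0 0 0 0 1" --pt "0 0 0 0 0 0 1"

```text
t: 3.18
tcp_pos: [0.4704, 0.3295, 0.0526]
ee_rot: [-1.181, -1.62, -0.843]
force: [0.2, -2.9, 5.9]
opening: 0.0684
gripper_force: 29.9
```

arm_command --pt "0 0 0.2 0 0 0 1" --pt "0 0 0.3 0 0 0 1" --pt "0 0 0.5 0 0 0 1" --pt "0 0 0.7 0 0 0 1" --pt "0 0 0.7 0 0 0 1"

```text
t: 3.6
tcp_pos: [0.4688, 0.33, 0.1239]
ee_rot: [-1.183, -1.619, -0.839]
force: [0.1, -0.4, -2.4]
opening: 0.0682
gripper_force: 30.0
```

```bash
python3 -c "
from st import *
T=tool([0,1,0],1); rep([.53,.031,.19],T)
for a in (0,1.2,2.2,2.5): print(a,wrist(R.from_rotvec([0,a,0])*T,-.45,2.1))
"
```

```text
t 3.6 tcp [0.4688 0.33   0.1239] z [-0.284  0.899 -0.334] y [0.953 0.302 0.002] j [-0.13  0.57  1.77  1.03  1.63 -0.86] F [ 0.1 -0.4 -2.4] open 0.0682 gf 30.0
d share [ 2.04 -9.97  2.2 ] rot share [ 4.83  0.78 -4.35]
0 [array([ 1.33,  1.96, -0.58]), array([-1.81, -1.96,  2.57])]
1.2 [array([1.33, 1.96, 0.62]), array([-1.81, -1.96, -2.52])]
2.2 [array([1.33, 1.96, 1.62]), array([-1.81, -1.96, -1.52])]
2.5 [array([1.33, 1.96, 1.92]), array([-1.81, -1.96, -1.22])]
```

arm_command --pt "0.1 -0.3 0.44 0.32 0.05 -0.29 1" --pt "0.14 -0.6 0.44 0.32 0.05 -0.29 1" --pt "0.14 -0.7 0.44 0.32 0.05 -0.29 1" --pt "0.14 -0.7 0.44 0.32 0.05 -0.29 1" --pt "0.14 -0.7 0.44 0.32 0.05 -0.29 1"

```text
t: 4.02
tcp_pos: [0.4891, 0.2385, 0.1899]
ee_rot: [-1.198, -1.487, -0.972]
force: [1.5, -0.6, -1.9]
opening: 0.0681
gripper_force: 30.0
```

arm_command --pt "0.14 -0.7 0 0.32 0.05 -0.29 1" --pt "0.14 -0.7 0 0.32 0.05 -0.29 1" --pt "0.14 -0.7 0 0.32 0.05 -0.29 1" --pt "0.14 -0.7 0 0.32 0.05 -0.29 1" --pt "0.14 -0.7 0 0.32 0.05 -0.29 1"

```text
t: 4.43
tcp_pos: [0.5102, 0.1333, 0.1893]
ee_rot: [-1.207, -1.351, -1.096]
force: [0.1, 0.1, -2.2]
opening: 0.0682
gripper_force: 30.0
```

arm_command --pt "0.14 -0.7 0 0.32 0.05 -0.29 1" --pt "0.14 -0.7 0 0.32 0.05 -0.29 1" --pt "0.14 -0.7 0 0.32 0.05 -0.29 1" --pt "0.14 -0.7 0 0.32 0.05 -0.29 1" --pt "0.14 -0.7 0 0.32 0.05 -0.29 1"

```text
t: 4.85
tcp_pos: [0.5311, 0.0283, 0.1892]
ee_rot: [-1.211, -1.21, -1.213]
force: [-0.1, 0.0, -1.3]
opening: 0.0679
gripper_force: 30.0
```

```bash
python3 -c "
from st import *
rep([.53,.031,.19],tool([0,1,0],1))
from h import *
a=grab_frame('side')[0];b=grab_frame('top')[0]
cv2.imwrite('pics/c3.png',cv2.resize(np.hstack([a,b]),(800,300)))"
```

```text
t 4.85 tcp [0.5311 0.0283 0.1892] z [ 0.003  1.    -0.001] y [ 1.    -0.003  0.003] j [-0.69  0.72  1.63  1.04  2.04 -0.91] F [-0.1  0.  -1.3] open 0.0679 gf 30.0
d share [-0.04  0.09  0.03] rot share [0.01 0.04 0.05]
```

View pics/c3.png

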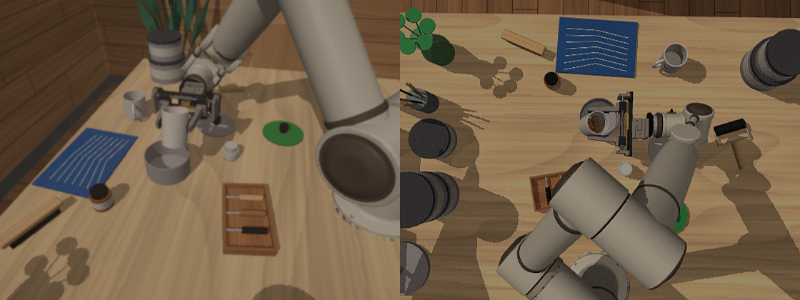

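arm_command --pt "0 0 0 0 1 0 1" --pt "0 0 0 0 1 0 1" --pt "0 0 0 0 1 0 1" --pt "0 0 0 0 1 0 1" --pt "0 0 0 0 1 0 1"

```text
t: 5.37
tcp_pos: [0.5309, 0.0304, 0.1894]
ee_rot: [-1.356, -0.949, -0.947]
force: [0.9, -0.3, -2.0]
opening: 0.0683
gripper_force: 30.0
```

arm_command --pt "0 0 0 0 1 0 1" --pt "0 0 0 0 1 0 1" --pt "0 0 0 0 1 0 1" --pt "0 0 0 0 1 0 1" --pt "0 0 0 0 1 0 1"

```text
t: 5.78
tcp_pos: [0.5309, 0.0304, 0.1894]
ee_rot: [-1.463, -0.682, -0.68]
force: [0.9, -0.3, -2.4]
opening: 0.068
gripper_force: 30.0
```

arm_command --pt "0 0 0 0 1 0 1" --pt "0 0 0 0 1 0 1" --pt "0 0 0 0 1 0 1" --pt "0 0 0 0 1 0 1" --pt "0 0 0 0 1 0 1"

```text
t: 6.2
tcp_pos: [0.5309, 0.0305, 0.1894]
ee_rot: [-1.533, -0.411, -0.409]
force: [-0.1, -0.1, -2.1]
opening: 0.0681
gripper_force: 30.0
```

arm_command --pt "0 0 0 0 1 0 1" --pt "0 0 0 0 1 0 1" --pt "0 0 0 0 1 0 1" --pt "0 0 0 0 1 0 1" --pt "0 0 0 0 1 0 1"

```text
t: 6.62
tcp_pos: [0.5309, 0.0304, 0.1894]
ee_rot: [-1.567, -0.138, -0.136]
force: [0.4, 0.2, -2.6]
opening: 0.068
gripper_force: 30.0
```

arm_command --pt "0.05 0 0 0 1 0 1" --pt "0.05 0 0 0 1 0 1" --pt "0.05 0 0 0 1 0 1" --pt "0.05 0 0 0 1 0 1" --pt "0.05 0 0 0 1 0 1"

```text
t: 7.03
tcp_pos: [0.5384, 0.0304, 0.1894]
ee_rot: [-1.567, 0.136, 0.139]
force: [0.1, 0.2, -1.7]
opening: 0.0683
gripper_force: 30.0
```

arm_command --pt "0.05 0 0 0 1 0 1" --pt "0.05 0 0 0 1 0 1" --pt "0.05 0 0 0 1 0 1" --pt "0.05 0 0 0 1 0 1" --pt "0.05 0 0 0 1 0 1"

```text
t: 7.45
tcp_pos: [0.5459, 0.0304, 0.1895]
ee_rot: [-1.532, 0.409, 0.412]
force: [-1.0, -0.1, -1.3]
opening: 0.0681
gripper_force: 30.0
```

```bash
python3 -c "
from st import *
rep([.55,.03,.19],R.from_rotvec([0,2.2,0])*tool([0,1,0],1))
from h import *
a=grab_frame('side')[0];b=grab_frame('top')[0]
cv2.imwrite('pics/c4.png',np.hstack([cv2.resize(a[60:300,60:380],(400,300)),cv2.resize(b[60:300,150:470],(400,300))]))"
```

```text
t 7.45 tcp [0.5459 0.0304 0.1895] z [-0.002  1.     0.   ] y [-0.5   -0.001 -0.866] j [-0.67  0.74  1.59  1.07  2.04  1.21] F [-1.  -0.1 -1.3] open 0.0681 gf 30.0
d share [ 0.14 -0.01  0.02] rot share [-0.01  1.51 -0.02]
```

View pics/c4.png

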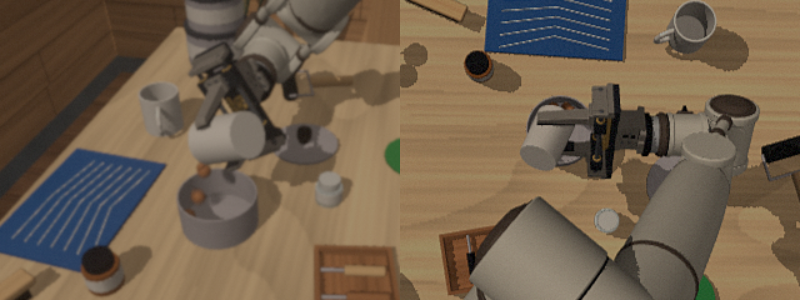

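The left half shows knobs dropping into the tin (203,170), (198,197); the beaker is tipped 120°. I'll tip further and shake a little.

arm_command --pt "0.1 0 0 0 1 0 1" --pt "0.1 0 0 0 1 0 1" --pt "0.1 0 0 0 1 0 1" --pt "0.1 0 0 0 1 0 1" --pt "0.1 0 0 0 1 0 1"

```text
t: 7.97
tcp_pos: [0.5611, 0.0302, 0.1896]
ee_rot: [-1.461, 0.678, 0.681]
force: [-0.4, 0.5, -1.1]
opening: 0.0681
gripper_force: 30.0
```

arm_command --pt "0 0 0 0 1 0 1" --pt "0 0 0.3 0 0 0 1" --pt "0 0 -0.3 0 0 0 1" --pt "0 0 0.3 0 0 0 1" --pt "0 0 -0.3 0 0 0 1"

```text
t: 8.38
tcp_pos: [0.5619, 0.0295, 0.1916]
ee_rot: [-1.446, 0.727, 0.73]
force: [-0.9, 0.5, -1.3]
opening: 0.0682
gripper_force: 30.0
```

arm_command --pt "0 0 0 0 0 0 1" --pt "0 0 0 0 0 0 1" --pt "0 0 0 0 0 0 1" --pt "0 0 0 0 0 0 1"

```text
t: 8.72
tcp_pos: [0.5612, 0.03, 0.1895]
ee_rot: [-1.443, 0.731, 0.734]
force: [0.3, 1.5, -1.3]
opening: 0.0681
gripper_force: 30.0
```

```bash
python3 -c "
from st import *
rep([.55,.03,.19],R.from_rotvec([0,2.5,0])*tool([0,1,0],1))
from h import *
a=grab_frame('side')[0]
cv2.imwrite('pics/c5.png',cv2.resize(a[100:280,110:350],(800,600)))"
```

```text
t 8.72 tcp [0.5612 0.03   0.1895] z [-0.001  1.     0.001] y [-0.807 -0.    -0.591] j [-0.66  0.77  1.55  1.09  2.04  1.65] F [ 0.3  1.5 -1.3] open 0.0681 gf 30.0
d share [-0.37 -0.    0.02] rot share [-0.02 -0.14 -0.02]
```

View pics/c5.png

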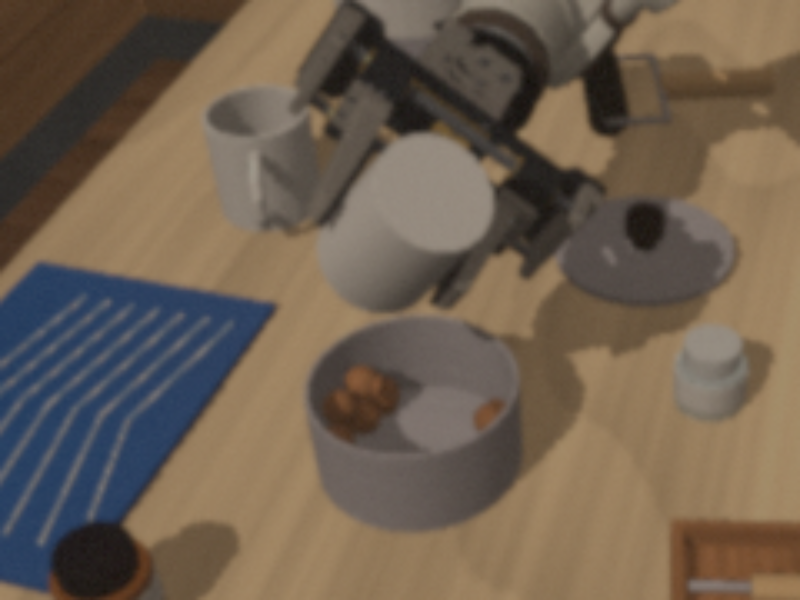

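The tin holds a cluster at left (360,400) and one knob at the right wall (490,415). The beaker weighs 1.3 N, so it is empty. I'll unroll while moving back.

arm_command --pt "-0.08 0.28 0 0 -1 0 1" --pt "-0.08 0.28 0 0 -1 0 1" --pt "-0.08 0.28 0 0 -1 0 1" --pt "-0.08 0.28 0 0 -1 0 1" --pt "-0.08 0.28 0 0 -1 0 1"

```text
t: 9.18
tcp_pos: [0.5492, 0.0724, 0.1897]
ee_rot: [-1.522, 0.458, 0.461]
force: [0.7, -0.6, -0.3]
opening: 0.0685
gripper_force: 30.0
```

arm_command --pt "-0.08 0.28 0 0 -1 0 1" --pt "-0.08 0.28 0 0 -1 0 1" --pt "-0.08 0.28 0 0 -1 0 1" --pt "-0.08 0.28 0 0 -1 0 1" --pt "-0.08 0.28 0 0 -1 0 1"

```text
t: 9.6
tcp_pos: [0.5372, 0.1144, 0.1897]
ee_rot: [-1.563, 0.185, 0.187]
force: [-0.4, 0.0, -1.2]
opening: 0.0684
gripper_force: 30.0
```

arm_command --pt "-0.08 0.28 0 0 -1 0 1" --pt "-0.08 0.28 0 0 -1 0 1" --pt "-0.08 0.28 0 0 -1 0 1" --pt "-0.08 0.28 0 0 -1 0 1" --pt "-0.08 0.28 0 0 -1 0 1"

```text
t: 10.02
tcp_pos: [0.5252, 0.1564, 0.1897]
ee_rot: [-1.57, -0.089, -0.087]
force: [0.3, -0.8, -1.7]
opening: 0.0685
gripper_force: 30.0
```

arm_command --pt "-0.08 0.28 0 0 -1 0 1" --pt "-0.08 0.28 0 0 -1 0 1" --pt "-0.08 0.28 0 0 -1 0 1" --pt "-0.08 0.28 0 0 -1 0 1" --pt "-0.08 0.28 0 0 -1 0 1"

```text
t: 10.43
tcp_pos: [0.5132, 0.1984, 0.1897]
ee_rot: [-1.542, -0.363, -0.36]
force: [0.4, -0.4, -2.2]
opening: 0.0684
gripper_force: 30.0
```

arm_command --pt "-0.08 0.28 0 0 -1 0 1" --pt "-0.08 0.28 0 0 -1 0 1" --pt "-0.08 0.28 0 0 -1 0 1" --pt "-0.08 0.28 0 0 -1 0 1" --pt "-0.08 0.28 0 0 -1 0 1"

```text
t: 10.85
tcp_pos: [0.5012, 0.2404, 0.1897]
ee_rot: [-1.478, -0.635, -0.632]
force: [-0.2, -0.2, -1.1]
opening: 0.068
gripper_force: 30.0
```

arm_command --pt "-0.08 0.28 0 0 -1 0 1" --pt "-0.08 0.28 0 0 -1 0 1" --pt "-0.08 0.28 0 0 -1 0 1" --pt "-0.08 0.28 0 0 -1 0 1" --pt "-0.08 0.28 0 0 -1 0 1"

```text
t: 11.27
tcp_pos: [0.4892, 0.2824, 0.1897]
ee_rot: [-1.378, -0.902, -0.9]
force: [-0.4, -0.8, -1.9]
opening: 0.0682
gripper_force: 30.0
```

arm_command --pt "-0.08 0.28 0 0 -1 0 1" --pt "-0.08 0.28 0 0 -1 0 1" --pt "-0.08 0.28 0 0 -1 0 1" --pt "-0.08 0.28 0 0 -1 0 1" --pt "-0.08 0.28 0 0 -1 0 1"

```text
t: 11.68
tcp_pos: [0.4772, 0.3244, 0.1897]
ee_rot: [-1.24, -1.164, -1.163]
force: [-0.4, -0.4, -0.9]
opening: 0.068
gripper_force: 30.0
```

```bash
python3 -c "
from st import *
rep([.4704,.3295,.0526],R.from_rotvec([-1.181,-1.62,-.843]))
from h import *
im,d,W=pts('top')
print('tin centre px',W[165,278])
cv2.imwrite('pics/c6.png',cv2.resize(im[60:260,150:430],(784,560)))"
```

```text
t 11.68 tcp [0.4772 0.3244 0.1897] z [ 0.001  1.    -0.002] y [ 0.998 -0.001 -0.062] j [-0.23  0.51  1.99  1.38  1.71 -0.88] F [-0.4 -0.4 -0.9] open 0.068 gf 30.0
d share [-0.23  0.17 -4.57] rot share [-4.64 -1.7   4.5 ]
tin centre px [ 5.78198140e-01 -1.05976545e-03 -3.98615975e-04]
```

View pics/c6.png

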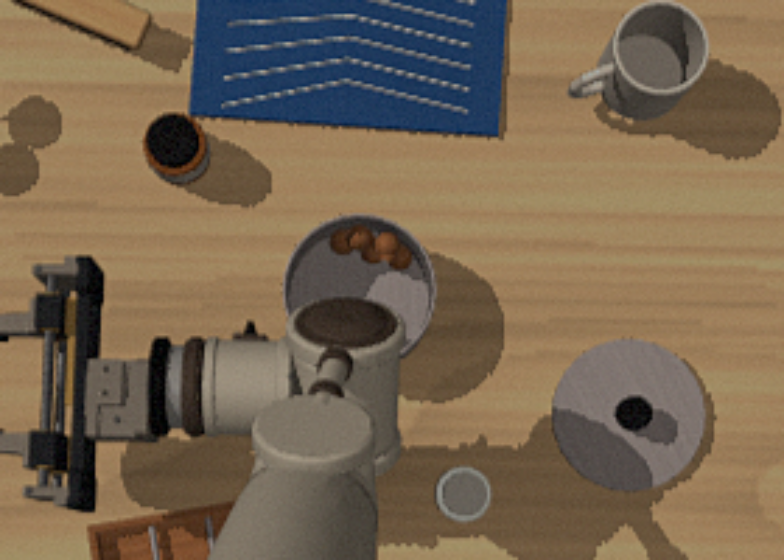

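The tin shows a cluster of five at (370,245), with the sixth hidden by the wrist. Next I'll set the beaker down.

arm_command --pt "-0.04 0.03 -0.3 -0.77 -0.28 0.75 1" --pt "-0.04 0.03 -0.3 -0.77 -0.28 0.75 1" --pt "-0.04 0.03 -0.3 -0.77 -0.28 0.75 1" --pt "-0.04 0.03 -0.3 -0.77 -0.28 0.75 1" --pt "-0.04 0.03 -0.3 -0.77 -0.28 0.75 1"

```text
t: 12.15
tcp_pos: [0.4716, 0.328, 0.1443]
ee_rot: [-1.198, -1.545, -0.894]
force: [-0.2, -0.3, -1.5]
opening: 0.068
gripper_force: 30.0
```

arm_command --pt "-0.04 0.03 -0.3 -0.77 -0.28 0.75 1" --pt "0 0 -0.8 0 0 0 1" --pt "0 0 -0.8 0 0 0 1" --pt "0 0 -0.5 0 0 0 1" --pt "0 0 0 0 0 0 1"

```text
t: 12.57
tcp_pos: [0.4683, 0.3293, 0.07]
ee_rot: [-1.186, -1.61, -0.835]
force: [-0.0, -0.4, -1.5]
opening: 0.0677
gripper_force: 30.0
```

```bash
python3 -c "
from st import *
rep([.4704,.3295,.0526],R.from_rotvec([-1.181,-1.62,-.843]))
"
```

```text
t 12.57 tcp [0.4683 0.3293 0.07  ] z [-0.286  0.9   -0.33 ] y [ 0.954  0.301 -0.006] j [-0.13  0.68  1.75  1.02  1.58 -0.93] F [-0.  -0.4 -1.5] open 0.0677 gf 30.0
d share [ 0.07  0.01 -0.58] rot share [ 0.01 -0.17  0.02]
```

arm_command --pt "0 0 -0.2 0 -0.17 0 1" --pt "0 0 -0.2 0 0 0 1" --pt "0 0 -0.1 0 0 0 1" --pt "0 0 -0.05 0 0 0 1" --pt "0 0 0 0 0 0 1"

```text
t: 12.98
tcp_pos: [0.4702, 0.3294, 0.0563]
ee_rot: [-1.18, -1.625, -0.849]
force: [-0.7, 0.0, -2.5]
opening: 0.0685
gripper_force: 30.0
```

arm_command --pt "0 0 -0.03 0 0 0 1" --pt "0 0 0 0 0 0 1" --pt "0 0 0 0 0 0 1"

```text
t: 13.23
tcp_pos: [0.4702, 0.3294, 0.0554]
ee_rot: [-1.18, -1.625, -0.849]
force: [-0.1, 0.0, -1.2]
opening: 0.0684
gripper_force: 30.0
```

arm_command --pt "0 0 -0.04 0 0 0 1" --pt "0 0 0 0 0 0 1" --pt "0 0 -0.04 0 0 0 1" --pt "0 0 0 0 0 0 1" --pt "0 0 0 0 0 0 1"

```text
t: 13.65
tcp_pos: [0.4701, 0.3294, 0.0528]
ee_rot: [-1.18, -1.625, -0.849]
force: [0.2, -0.6, -1.6]
opening: 0.0678
gripper_force: 30.0
```

arm_command --pt "0 0 -0.02 0 0 0 1" --pt "0 0 0 0 0 0 1" --pt "0 0 0 0 0 0 1"

```text
t: 13.9
tcp_pos: [0.4701, 0.3295, 0.0527]
ee_rot: [-1.18, -1.624, -0.849]
force: [-0.2, -0.0, 2.9]
opening: 0.0682
gripper_force: 30.0
```

arm_command --pt "0 0 0 0 0 0 -1" --pt "0 0 0 0 0 0 -1" --pt "0 0 0 0 0 0 -1" --pt "0 0 0 0 0 0 -1" --pt "0 0 0 0 0 0 -1"

```text
t: 14.32
tcp_pos: [0.47, 0.3294, 0.0521]
ee_rot: [-1.18, -1.625, -0.849]
force: [-0.7, -0.3, 0.1]
opening: 0.0921
gripper_force: 0.0
```

arm_command --pt "0.11 -0.36 0.13 0 0 0 -1" --pt "0.23 -0.73 0.27 0 0 0 -1" --pt "0.23 -0.73 0.27 0 0 0 -1" --pt "0.23 -0.73 0.27 0 0 0 -1" --pt "0.23 -0.73 0.27 0 0 0 -1"

```text
t: 14.73
tcp_pos: [0.5014, 0.2292, 0.0892]
ee_rot: [-1.181, -1.625, -0.849]
force: [-0.2, 0.0, 0.2]
opening: 0.092
gripper_force: 0.0
```

arm_command --pt "0 0 0.9 0 0 0 -1" --pt "0 0 1 0 0 0 -1" --pt "0 0 1 0 0 0 -1" --pt "0 0 1 0 0 0 -1" --pt "0 0 1 0 0 0 -1"

```text
t: 15.15
tcp_pos: [0.5009, 0.2302, 0.2371]
ee_rot: [-1.181, -1.625, -0.849]
force: [0.3, -0.4, -0.8]
opening: 0.0921
gripper_force: 0.0
```

```bash
python3 -c "
from st import *
for yw in (0,np.pi/2,np.pi):
  T=R.from_euler('z',yw)*R.from_euler('y',np.pi); print(yw,T.as_matrix()[:,1].round(2),wrist(T,-.47,1.9),wrist(T,0,2.1)); rep([.4715,-.240,.24],T)
"
```

```text
0 [0. 1. 0.] [array([ 0.  ,  1.24, -2.04]), array([-3.14, -1.24,  1.1 ])] [array([ 0.  ,  1.04, -1.57]), array([-3.14, -1.04,  1.57])]
t 15.15 tcp [0.5009 0.2302 0.2371] z [-0.279  0.9   -0.334] y [0.954 0.3   0.012] j [-0.29  0.42  1.69  0.95  1.86 -0.75] F [ 0.3 -0.4 -0.8] open 0.0921 gf 0.0
d share [ -0.98 -15.67   0.1 ] rot share [-11.18 -14.98  15.56]
1.5707963267948966 [-1.  0.  0.] [array([0.  , 1.24, 2.67]), array([-3.14, -1.24, -0.47])] [array([ 0.  ,  1.04, -3.14]), array([-3.14, -1.04,  0.  ])]
t 15.15 tcp [0.5009 0.2302 0.2371] z [-0.279  0.9   -0.334] y [0.954 0.3   0.012] j [-0.29  0.42  1.69  0.95  1.86 -0.75] F [ 0.3 -0.4 -0.8] open 0.0921 gf 0.0
d share [ -0.98 -15.67   0.1 ] rot share [  3.45 -23.79  33.63]
3.141592653589793 [-0. -1.  0.] [array([0.  , 1.24, 1.1 ]), array([-3.14, -1.24, -2.04])] [array([0.  , 1.04, 1.57]), array([-3.14, -1.04, -1.57])]
t 15.15 tcp [0.5009 0.2302 0.2371] z [-0.279  0.9   -0.334] y [0.954 0.3   0.012] j [-0.29  0.42  1.69  0.95  1.86 -0.75] F [ 0.3 -0.4 -0.8] open 0.0921 gf 0.0
d share [ -0.98 -15.67   0.1 ] rot share [-16.15  12.06 -23.08]
```

```bash
python3 -c "
from st import *
T=R.from_euler('z',-np.pi/2)*R.from_euler('y',np.pi); print(T.as_matrix()[:,1].round(2),wrist(T,-.47,1.9),wrist(T,0,2.1)); rep([.4715,-.240,.24],T)
"
```

```text
[1. 0. 0.] [array([ 0.  ,  1.24, -0.47]), array([-3.14, -1.24,  2.67])] [array([0.  , 1.04, 0.  ]), array([-3.14, -1.04, -3.14])]
t 15.15 tcp [0.5009 0.2302 0.2371] z [-0.279  0.9   -0.334] y [0.954 0.3   0.012] j [-0.29  0.42  1.69  0.95  1.86 -0.75] F [ 0.3 -0.4 -0.8] open 0.0921 gf 0.0
d share [ -0.98 -15.67   0.1 ] rot share [-17.5   -2.54  -3.91]
```

arm_command --pt "-0.05 -0.78 0.1 -0.87 -0.13 -0.2 -1" --pt "-0.05 -0.78 0.1 -0.87 -0.13 -0.2 -1" --pt "-0.05 -0.78 0 -0.87 -0.13 -0.2 -1" --pt "-0.05 -0.78 0 -0.87 -0.13 -0.2 -1" --pt "-0.05 -0.78 0 -0.87 -0.13 -0.2 -1"

```text
t: 15.57
tcp_pos: [0.4934, 0.112, 0.242]
ee_rot: [-1.447, -1.805, -0.69]
force: [-0.4, -0.7, 0.2]
opening: 0.0919
gripper_force: 0.0
```

arm_command --pt "-0.05 -0.78 0 -0.87 -0.13 -0.2 -1" --pt "-0.05 -0.78 0 -0.87 -0.13 -0.2 -1" --pt "-0.05 -0.78 0 -0.87 -0.13 -0.2 -1" --pt "-0.05 -0.78 0 -0.87 -0.13 -0.2 -1" --pt "-0.05 -0.78 0 -0.87 -0.13 -0.2 -1"

```text
t: 15.98
tcp_pos: [0.4856, -0.0051, 0.242]
ee_rot: [-1.711, -1.966, -0.5]
force: [-0.5, -0.3, 0.3]
opening: 0.0917
gripper_force: 0.0
```

arm_command --pt "-0.05 -0.78 0 -0.87 -0.13 -0.2 -1" --pt "-0.05 -0.78 0 -0.87 -0.13 -0.2 -1" --pt "-0.05 -0.78 0 -0.87 -0.13 -0.2 -1" --pt "-0.05 -0.78 0 -0.87 -0.13 -0.2 -1" --pt "-0.05 -0.78 0 -0.87 -0.13 -0.2 -1"

```text
t: 16.4
tcp_pos: [0.478, -0.1219, 0.2421]
ee_rot: [-1.971, -2.106, -0.276]
force: [-0.0, 0.7, -0.5]
opening: 0.0921
gripper_force: 0.0
```

arm_command --pt "-0.05 -0.78 0 -0.87 -0.13 -0.2 -1" --pt "-0.05 -0.78 0 -0.87 -0.13 -0.2 -1" --pt "-0.05 -0.78 0 -0.87 -0.13 -0.2 -1" --pt "-0.05 -0.78 0 -0.87 -0.13 -0.2 -1" --pt "-0.05 -0.78 0 -0.87 -0.13 -0.2 -1"

```text
t: 16.82
tcp_pos: [0.4703, -0.2388, 0.2421]
ee_rot: [2.223, 2.216, 0.011]
force: [0.3, -0.4, -0.4]
opening: 0.092
gripper_force: 0.0
```

```bash
python3 - <<'E'
from st import *
T=R.from_euler('z',-np.pi/2)*R.from_euler('y',np.pi); rep([.4715,-.240,.025],T)
from h import *
W=pts('top')[2]; S=pts('side')[2]
def c(W,u,v,r,zl,zh):
    w=W[v-r:v+r+1,u-r:u+r+1].reshape(-1,3); w=w[(w[:,2]>zl)&(w[:,2]<zh)]
    if len(w)<10: return None
    q,Rr=cv2.minEnclosingCircle(w[:,:2].astype(np.float32)); return np.round(q,4),round(Rr,4),len(w),w[:,2].mean().round(4)
print("tin top",c(W,278,165,36,.06,.07),"side",c(S,235,220,40,.06,.07))
print("lid side",c(S,303,168,14,.037,.05))
print("beaker top",c(W,144,202,28,.083,.1),"side",c(S,230,365,35,.083,.1))
w=W[130:200,240:315].reshape(-1,3); w=w[(np.hypot(w[:,0]-.575,w[:,1])<.06)]
print("max z in tin",np.percentile(w[:,2],[50,99,100]).round(3))
im=grab_frame('top')[0]; cv2.imwrite('pics/c7.png',cv2.resize(im[110:250,220:430],(780,520)))
E
```

```text
t 16.82 tcp [ 0.4703 -0.2388  0.2421] z [ 0.007  0.003 -1.   ] y [ 1.    -0.003  0.007] j [-0.7   0.02  1.71  0.01  1.41 -0.7 ] F [ 0.3 -0.4 -0.4] open 0.092 gf 0.0
d share [ 0.04 -0.04 -7.24] rot share [-0.04  0.1   0.05]
tin top (array([ 0.5743, -0.0006]), 0.0661, 234, np.float64(0.0653)) side (array([5.701e-01, 1.000e-04]), 0.0674, 446, np.float64(0.064))
lid side (array([ 0.4714, -0.2407]), 0.0173, 83, np.float64(0.0422))
beaker top (array([0.4765, 0.318 ]), 0.0352, 152, np.float64(0.0899)) side (array([0.4726, 0.3192]), 0.0353, 549, np.float64(0.0888))
max z in tin [0.006 0.047 0.05 ]
```

View pics/c7.png

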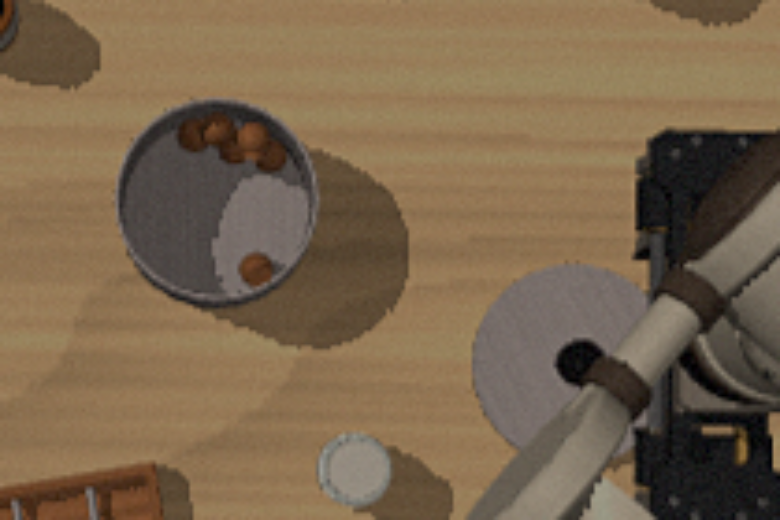

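All six knobs are in the tin: five at (230,140) and one at (255,268), with the highest at 50 mm, below the 59 mm lid step. Next is the lid.

arm_command --pt "0.04 -0.04 -0.9 -0.04 0.1 0.05 -1" --pt "0 0 -0.95 0 0 0 -1" --pt "0 0 -0.95 0 0 0 -1" --pt "0 0 -0.95 0 0 0 -1" --pt "0 0 -0.95 0 0 0 -1"

```text
t: 17.38
tcp_pos: [0.4719, -0.2372, 0.0993]
ee_rot: [-2.216, -2.22, -0.006]
force: [0.7, 0.4, 0.3]
opening: 0.0919
gripper_force: 0.0
```

arm_command --pt "0 0 -0.9 0 0 0 -1" --pt "0 0 -0.7 0 0 0 -1" --pt "0 0 -0.5 0 0 0 -1" --pt "0 0 -0.3 0 0 0 -1" --pt "0 0 -0.13 0 0 0 -1"

```text
t: 17.8
tcp_pos: [0.4713, -0.237, 0.0231]
ee_rot: [-2.215, -2.219, -0.005]
force: [-0.7, -0.6, -0.0]
opening: 0.0918
gripper_force: 0.0
```

arm_command --pt "0 0 0 0 0 0 -1"

```text
t: 17.88
tcp_pos: [0.4718, -0.2376, 0.0241]
ee_rot: [-2.216, -2.22, -0.005]
force: [-0.7, -0.4, -0.1]
opening: 0.0918
gripper_force: 0.0
```

arm_command --pt "0 0 0 0 0 0 1" --pt "0 0 0 0 0 0 1" --pt "0 0 0 0 0 0 1" --pt "0 0 0 0 0 0 1" --pt "0 0 0 0 0 0 1" --newtons 25

```text
t: 18.3
tcp_pos: [0.4725, -0.2384, 0.0252]
ee_rot: [-2.218, -2.223, -0.004]
force: [0.0, -0.1, -0.1]
opening: 0.0605
gripper_force: 0.0
```

arm_command --pt "0 0 0 0 0 0 1" --pt "0 0 0 0 0 0 1" --pt "0 0 0 0 0 0 1" --pt "0 0 0 0 0 0 1" --pt "0 0 0 0 0 0 1"

```text
t: 18.72
tcp_pos: [0.472, -0.2381, 0.0246]
ee_rot: [-2.217, -2.222, -0.004]
force: [-1.1, -0.9, 0.0]
opening: 0.0295
gripper_force: 25.0
```

```bash
python3 -c "
from st import *
T=R.from_euler('z',-np.pi/2)*R.from_euler('y',np.pi); rep([.4715,-.240,.025],T)"
```

```text
t 18.72 tcp [ 0.472  -0.2381  0.0246] z [-0.     0.004 -1.   ] y [ 1.     0.002 -0.   ] j [-0.7   0.29  1.87  0.    0.98 -0.7 ] F [-1.1 -0.9  0. ] open 0.0295 gf 25.0
d share [-0.02 -0.06  0.01] rot share [-0.06 -0.01 -0.03]
```

arm_command --pt "0 0 0.3 0 0 0 1" --pt "0 0 0.7 0 0 0 1" --pt "0 0 1 0 0 0 1" --pt "0 0 1 0 0 0 1" --pt "0 0 1 0 0 0 1"

```text
t: 19.13
tcp_pos: [0.4717, -0.2378, 0.146]
ee_rot: [-2.217, -2.221, -0.004]
force: [0.5, 0.2, -2.1]
opening: 0.0288
gripper_force: 25.0
```

arm_command --pt "0.1 0.3 0 0 0 0 1" --pt "0.3 0.7 0 0 0 0 1" --pt "0.34 0.8 0 0 0 0 1" --pt "0.34 0.8 0 0 0 0 1" --pt "0.34 0.8 0 0 0 0 1"

```text
t: 19.55
tcp_pos: [0.5145, -0.1346, 0.1441]
ee_rot: [-2.217, -2.221, -0.004]
force: [0.8, 0.5, -1.1]
opening: 0.0289
gripper_force: 25.0
```

arm_command --pt "0.34 0.8 0 0 0 0 1" --pt "0.34 0.8 0 0 0 0 1" --pt "0.34 0.8 0 0 0 0 1" --pt "0.34 0.8 0 0 0 0 1" --pt "0.34 0.8 0 0 0 0 1"

```text
t: 19.97
tcp_pos: [0.5654, -0.0144, 0.1439]
ee_rot: [-2.216, -2.221, -0.003]
force: [0.4, -0.2, -1.9]
opening: 0.0291
gripper_force: 25.0
```

arm_command --pt "0.25 0.6 0 0 0 0 1" --pt "0 0 0 0 0 0 1" --pt "0 0 0 0 0 0 1"

```text
t: 20.22
tcp_pos: [0.5727, 0.0028, 0.1439]
ee_rot: [-2.214, -2.224, -0.002]
force: [-0.3, -0.6, -2.4]
opening: 0.0292
gripper_force: 25.0
```

```bash
python3 - <<'E'
from st import *
T=R.from_euler('z',-np.pi/2)*R.from_euler('y',np.pi); rep([.573,.002,.0836],T)
from h import *
for n in('side','top'):
    im,d,W=pts(n); cv2.imwrite('pics/c8%s.png'%n,im)
    m=(abs(W[...,0]-.573)<.09)&(abs(W[...,1])<.09)&(W[...,2]>.125)&(W[...,2]<.1385)&(d>0)
    w=W[m]; 
    if len(w)>30:
        q,r=cv2.minEnclosingCircle(w[:,:2].astype(np.float32)); print(n,len(w),q,r)
        A=np.c_[w[:,:2],np.ones(len(w))]; print("plane",np.linalg.lstsq(A,w[:,2],rcond=None)[0].round(4))
a=cv2.imread('pics/c8side.png')[80:290,120:400]; cv2.imwrite('pics/c8.png',cv2.resize(a,(800,600)))
E
```

```text
t 20.22 tcp [0.5727 0.0028 0.1439] z [-0.002  0.004 -1.   ] y [ 1.     0.004 -0.002] j [-0.21  0.23  1.68  0.    1.24 -0.21] F [-0.3 -0.6 -2.4] open 0.0292 gf 25.0
d share [ 0.01 -0.03 -2.01] rot share [-0.05 -0.02 -0.06]
side 1942 (0.5704795122146606, 0.0009005492320284247) 0.06923269480466843
plane [ 0.003  -0.0095  0.1305]
top 525 (0.5746408700942993, -0.0007434615981765091) 0.06745033711194992
plane [ 0.0042 -0.0069  0.1301]
```

View pics/c8.png

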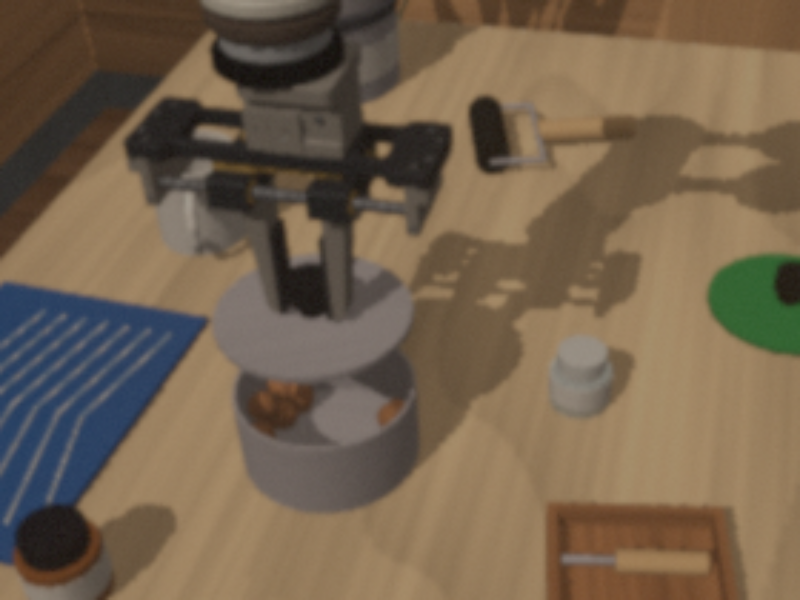

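The lid (315,305) hangs level above the tin; both cameras put their centres within 1 mm. I'll lower it now.

arm_command --pt "0 -0.02 -0.5 0 0 0 1" --pt "0 0 -0.6 0 0 0 1" --pt "0 0 -0.3 0 0 0 1" --pt "0 0 -0.2 0 0 0 1" --pt "0 0 -0.1 0 0 0 1"

```text
t: 20.73
tcp_pos: [0.5725, 0.0007, 0.0926]
ee_rot: [-2.217, -2.22, -0.002]
force: [-0.6, 0.4, -1.5]
opening: 0.029
gripper_force: 25.0
```

arm_command --pt "0 0 -0.1 0 0 0 1" --pt "0 0 -0.08 0 0 0 1" --pt "0 0 -0.07 0 0 0 1" --pt "0 0 0 0 0 0 1"

```text
t: 21.07
tcp_pos: [0.5733, 0.0012, 0.0862]
ee_rot: [-2.217, -2.222, -0.004]
force: [0.4, -0.4, -2.0]
opening: 0.029
gripper_force: 25.0
```

arm_command --pt "0 0 -0.05 0 0 0 1" --pt "0 0 0 0 0 0 1" --pt "0 0 0 0 0 0 1"

```text
t: 21.32
tcp_pos: [0.5733, 0.0013, 0.0848]
ee_rot: [-2.217, -2.222, -0.004]
force: [0.7, 0.2, -2.0]
opening: 0.0291
gripper_force: 25.0
```

arm_command --pt "0 0 -0.03 0 0 0 1" --pt "0 0 0 0 0 0 1" --pt "0 0 0 0 0 0 1"

```text
t: 21.57
tcp_pos: [0.5732, 0.0012, 0.0837]
ee_rot: [-2.217, -2.222, -0.004]
force: [-0.7, -0.2, -1.8]
opening: 0.029
gripper_force: 25.0
```

arm_command --pt "0 0 -0.03 0 0 0 1" --pt "0 0 0 0 0 0 1" --pt "0 0 0 0 0 0 1"

```text
t: 21.82
tcp_pos: [0.5734, 0.0012, 0.0836]
ee_rot: [-2.217, -2.222, -0.004]
force: [-3.3, 0.6, 5.6]
opening: 0.0289
gripper_force: 25.0
```

arm_command --pt "0 0 0 0 0 0 -1" --pt "0 0 0 0 0 0 -1" --pt "0 0 0 0 0 0 -1" --pt "0 0 0 0 0 0 -1" --pt "0 0 0 0 0 0 -1"

```text
t: 22.23
tcp_pos: [0.5733, 0.0012, 0.0826]
ee_rot: [-2.217, -2.222, -0.004]
force: [-0.3, -0.6, -0.1]
opening: 0.0602
gripper_force: 0.0
```

arm_command --pt "0 0 0.3 0 0 0 -1" --pt "0 0 0.7 0 0 0 -1" --pt "0 0 1 0 0 0 -1" --pt "0 0 1 0 0 0 -1" --pt "0 0 1 0 0 0 -1"

```text
t: 22.65
tcp_pos: [0.5731, 0.0013, 0.2047]
ee_rot: [-2.217, -2.222, -0.004]
force: [0.9, 0.1, 0.1]
opening: 0.0914
gripper_force: 0.0
```

arm_command --pt "0 -1 0.3 0 0 0 -1" --pt "0 -1 0 0 0 0 -1" --pt "0 -1 0 0 0 0 -1" --pt "0 -1 0 0 0 0 -1" --pt "0 -1 0 0 0 0 -1"

```text
t: 23.07
tcp_pos: [0.5732, -0.1501, 0.2128]
ee_rot: [-2.218, -2.223, -0.005]
force: [0.3, 0.2, -0.2]
opening: 0.0918
gripper_force: 0.0
```

arm_command --pt "0 -1 0 0 0 0 -1" --pt "0 -1 0 0 0 0 -1" --pt "0 -0.5 0 0 0 0 -1" --pt "0 0 0 0 0 0 -1" --pt "0 0 0 0 0 0 -1"

```text
t: 23.48
tcp_pos: [0.5732, -0.2237, 0.212]
ee_rot: [-2.218, -2.22, -0.005]
force: [0.2, 0.5, -0.0]
opening: 0.0919
gripper_force: 0.0
```

```bash
python3 - <<'E'
from h import *
def c(w):
    q,r=cv2.minEnclosingCircle(w[:,:2].astype(np.float32)); return np.round(q,4),round(r,4),len(w),np.median(w[:,2]).round(4)
for n in('side','top'):
    im,d,W=pts(n)
    def box(x,y,h,zl,zh): return W[(d>0)&(abs(W[...,0]-x)<h)&(abs(W[...,1]-y)<h)&(W[...,2]>zl)&(W[...,2]<zh)]
    w=box(.573,0,.09,.066,.077); print(n,"lid",c(w)); i=np.hypot(w[:,0]-.573,w[:,1])<.06; w=w[i]
    print(" plane",np.linalg.lstsq(np.c_[w[:,:2],np.ones(len(w))],w[:,2],rcond=None)[0].round(4))
    print(" tin side",c(box(.573,0,.09,.02,.055))) if n=='side' else 0
    print(" beaker",c(box(.474,.319,.05,.084,.1)))
    print(" jar",c(box(.70,.162,.04,.055,.07))," pot",c(box(.40,-.092,.04,.045,.06)))
print(get_state()['t'],get_state()['tcp_pos'])
E
```

```text
side lid (array([ 0.5706, -0.0016]), 0.0694, 2203, np.float64(0.0718))
 plane [-0.0003 -0.0004  0.0721]
 tin side (array([0.5673, 0.0077]), 0.0654, 752, np.float64(0.038))
 beaker (array([0.4727, 0.3192]), 0.0354, 525, np.float64(0.0897))
 jar (array([0.6996, 0.1644]), 0.0231, 404, np.float64(0.0604))  pot (array([ 0.3974, -0.092 ]), 0.0192, 190, np.float64(0.0507))
top lid (array([ 0.5763, -0.0015]), 0.0682, 2346, np.float64(0.0719))
 plane [-0.0002 -0.0009  0.072 ]
 beaker (array([0.4769, 0.3184]), 0.0355, 151, np.float64(0.0903))
 jar (array([0.7037, 0.1627]), 0.0229, 271, np.float64(0.0609))  pot (array([ 0.402, -0.093]), 0.0189, 137, np.float64(0.0506))
23.5833 [ 0.57340535 -0.22233945  0.21193774]
```

```bash
python3 -c "
from station import *
print(job_done())"
```

```text
the job is handed in; nothing more can be done
None
```

The job is handed in, though no verdict came back. My last measurements show all six knobs in the tin, the lid seated flush and centred to within about 2 mm, the empty beaker upright on the bench, and the ink jar and pot still in place.

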